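Draw the orange cassette from the snap setter

TASK

The orange cassette of the green bench snap setter needs refilling. First pull the setter's red-handled lever forward through its full stroke to the stop, to clear the last snap, and ease it slowly all the way back by hand, never letting it spring home. Then pinch the two side catches of the orange cassette fully together while it is still seated, draw it straight up out of its well, and finish with it held still and upright in the pinching gripper, its foot at least 5 cm above the rim of the well - do not put it down or let go; the blue cassette stays seated and the other things on the table stay where they are.

Things in the scene. Friction and masses are not known exactly. Their poses are not given: they have to be found in the camera images.
- snap_setter: Green bench snap setter, fixed, turned up to 20 degrees. Base 150 (x) x 275 (y) x 12 mm; origin: centre of its underside, x away from its front, y left, z up. Right part: dark block 113 x 60 mm, rim 52 mm above the table, two wells at x = -30 and +30 mm, y = -75 mm, floor at 12 mm. Left part, y = +65 mm: small press with the lever, solid up to 125 mm.
- lever_hinge (a point): Centre of the lever's hinge on the setter, at (12, 65, 112) mm in the setter's frame; the hinge axis is parallel to the setter's y axis.
- lever_grip (a point): Where to hold the lever: on the axis of its red handle bar, a rod 18 mm thick and 72 mm long along the setter's y, 120 mm from the hinge axis. The lever's 9 mm steel rod carries it 38 mm to the right (-y) of this point; left of it the bar runs on 26 mm. It can be pinched from above along the setter's x, and turns between the fingers.
- lever (a joint): Angle of the lever, rad. 0: at rest, leaning 0.5 rad back (towards the setter's +x) from upright; grows as the bar is pulled forward (to the setter's -x), stop at 1.0, leaning 0.5 rad forward. A spring pushes it back to 0: about 2 N at the bar at rest, 6 N at full stroke; let go, it snaps back at over 3 rad/s.
- orange: The orange snap cassette to take out: orange plastic magazine 34 (x) x 40 (y) x 96 mm high, 0.17 kg, origin at the centre of its underside, z up. Stands upright 40 mm deep in one of the setter's two wells, axes parallel to the setter's, 1.5 mm play. Orange cap on top, grey catch buttons at both sides below it.
- orange_grip (a point): Half-way between the orange cassette's two grey catch buttons, on its axis, 68 mm above its underside (28 mm above the rim when seated). Buttons face its +y and -y, 26 mm wide (x), 54 to 82 mm above the underside; 56 mm over both at rest, 46 mm pressed home, each sprung outwards, 3 N at rest, 6 N pressed home.
- orange_left (a joint): Travel of the orange cassette's catch on its +y side in m: 0 at rest, hooked under the lip of the well; 0.005 pressed home towards the axis, hook free (from about 0.0035).
- orange_right (a joint): The same for the catch on its -y side, pressed towards +y: 0 at rest, 0.005 pressed home.
- blue: The blue snap cassette, same build, which stays in the other well: blue plastic magazine 34 (x) x 40 (y) x 96 mm high, 0.17 kg, origin at the centre of its underside, z up. Stands upright 40 mm deep in one of the setter's two wells, axes parallel to the setter's, 1.5 mm play. Which well holds which cassette changes.
- desk_lamp: Black desk lamp, fixed, an obstacle for arm and gripper; origin at its base on the table. Its post stands near the origin, and its long head hangs about 0.33 to 0.43 m above the table, from above the post to 0.2 m to the right of it (towards the middle of the table, -y).
- beeswax: Yellow round of beeswax, 48 mm across, 16 mm high, a bystander loose on the table; origin at the centre of its underside.
- buckle: Brass-coloured buckle, 42 x 50 x 9 mm, a bystander loose on the table; origin at the centre of its underside.
- snap_pot: White flat round pot with a lid, 69 mm across, 31 mm high, a bystander loose on the table; origin at the centre of its underside.
- tape_measure: Teal tape measure, 64 x 80 x 25 mm, a bystander loose on the table; origin at the centre of its underside.
- thread_cone: Upright cream thread cone, 62 mm across, 98 mm high, a bystander loose on the table; origin at the centre of its underside.

How it is judged:
On the way, in this order (a step that is already met when the one before it is completed fails the run):
1. the lever is pulled forward to its stop (value of joint lever above 0.93 rad), for 0.05 s.
2. the lever is eased all the way back (value of joint lever below 0.06 rad), for 0.1 s.
3. both catches of the seated orange cassette are pinched in (value of joint each of orange_left, orange_right above 0.0035 m and z of orange in the frame of snap_setter below 0.018 m and value of joint lever below 0.06 rad), for 0.05 s.
At the end, for the whole second after the job is handed in: Orange cassette held by the fingers (over 3 N), both catches in over 3.5 mm, upright within 0.3 rad, under 30 mm/s, foot over 48 mm above the well rim, clear of the setter; lever at rest (under 0.06 rad); blue cassette still seated (within 10 mm) (z of orange in the frame of snap_setter above 0.1 m and angle between orange's own z axis and vertical below 0.3 rad and value of joint each of orange_left, orange_right above 0.0035 m and contact force between the fingers and orange above 3 N and contact force between orange and snap_setter below 0.1 N and linear speed of orange below 0.03 m/s and value of joint lever below 0.06 rad and z of blue in the frame of snap_setter below 0.018 m and distance of blue from where it was at the start of the episode below 0.01 m); the arm keeps its last pose, push and grip.
It fails at once if the lever springs back (returns faster than 2.5 rad/s) (velocity of joint lever below -2.5 rad/s).
It fails at once if the blue cassette is pulled out of its seat (over 15 mm) (distance of blue from where it was at the start of the episode above 0.015 m).
It fails at once if a bystander is shoved away (over 30 mm) (distance of any of beeswax, buckle, snap_pot, tape_measure, thread_cone from where it was at the start of the episode above 0.03 m).
It also fails if it takes over 56 s, if anything falls off the work surface, if the arm or the gripper's body presses on something with over 40 N, if the wrist force passes 120 N, or if a joint passes its speed limit or range.

ROBOT

A 6-joint arm with a two-finger parallel gripper is mounted at the origin on a cart in front of the work surface, level with it; the furniture and walls round the work are solid. World frame = base frame: x ahead of the robot, y to its left, z up, the work surface at z = 0. Lengths are in m, angles in rad, forces in N, time in s.
With the tool pointing down it reaches from about 0.325 to 0.925 m from the base axis. Payload 3.1 kg.
Tool frame: the origin (TCP) lies midway between the tips of the shut fingers; the grasp point (between the pads) lies grip_depth behind it (grip_depth is the distance from the TCP to the grasp point, in m); z points along the fingers, y is the line along which they close (so a half turn about z gives the same grasp; the last joint's range is limited). The gripper opens to 85 mm and grips with 20 to 120 N. Pads are 22 mm wide; open, the fingers measure 114 mm over their backs; the gripper's body (76 mm by 85 mm) begins 54 mm behind the grasp point. The pads swing forward as they close: fully open they stand 13 mm farther back than shut.
Start: joints at [-1.257, 0.217, 1.613, -0, 1.311, -0.112], TCP at [0.258, -0.569, 0.231] pointing down, gripper open.
Joint ranges: [-2.75, 2.75], [-0.78, 2.1], [0.31, 2.55], [-1.13, 4.27], [0.13, 2.63], [-2.58, 2.58]. Speed limits (rad/s): [2.79, 2.79, 3.14, 3.14, 3.14, 3.14].

INTERFACE

Orientations are given as a rotation vector (axis times angle).
In Python, from bench import get_obs, get_image, job_done, grip_depth gives the robot as it stands.
- The arm moves only by the tool play_rows, never from a script. Its argument "series" is a list of rows, each a list of 5 numbers: the shift along the tool's x, y, z in units of 0.025 m (1.0 is 0.025 m), then the turn about the tool's z in units of 8 degrees (1.0 is 8 degrees), then the finger opening in mm, from 0 to 85.4. A call has exactly 5 rows; each row shifts and turns the commanded pose from where the row before left it, along the tool's axes as they then stand; what a row does not reach is not made up. A row lasts 1/8 s, in which the tool goes at most 62.5 mm and 10.7 degrees, less where a joint would pass 70% of its speed; a pose out of reach is approached as far as the arm can. A call with a number of a shift or a turn outside -1 to 1 is refused whole. A call with a gripper value outside its range is refused whole. The fingers move at their own pace and stop on an object; "squeeze" is the grip in N (left out, the last holds). Time passes only in rows, so rows that do not move let the fingers close, or fill a call up. It gives the time, the measured TCP pose, the force, the opening and the grip force at its end, in the units of the state.
- get_obs(): the state, without advancing time (a new reading comes with each control period).
- get_image(name): name is "scene" or "top" or "wrist"; returns a dict with "pixels" (400x640x3 uint8, red, green, blue), "vfov" (degrees; the focal length in pixels is half the picture's height over the tangent of half this angle, whatever the lens; pixels are square), "cx", "cy" (the principal point, pixels), "rvec" (rotation vector, rad) and "tvec" (3), from world to camera coordinates, as OpenCV has them; the wrist camera has in their place "mount" (4x4, takes a point from camera to tool coordinates, whose origin is the TCP and whose axes are the flange's). Camera axes: x right, y down, z forward; pixel columns grow to the right and rows downward; lengths in m; the calibration is good to about 2 mm. A picture is of the moment at which its call begins: read the wrist's pose just before it. There is no depth.
- job_done(): hands the job in; it is judged then, once.
The state is a dict: "time": time; "joint_positions": joint angles; "joint_velocities": joint speeds; "joint_efforts": joint torques, N m; "tool_pos": TCP position; "tool_rot": TCP orientation; "ft_force": force on the tool from outside, world axes, zero at the start; "ft_torque": the same for the moment, N m; "grip_width": finger opening in m; "gripper_force": force on a finger pad.
Only numpy, scipy, OpenCV 4.12 (cv2) and the standard library are available. Lean on these libraries where they do the work, as an engineer would, in place of code of your own. Each camera call takes 0.05 s, during which the arm holds its last target. There are 200 camera calls.

## Working session

There is one attempt and no reset: what is moved stays moved. The work goes in short steps, Python scripts to look and compute and a tool call to move; the robot and the scene stay as the last step left them, time stands still between calls to the robot, and variables do not carry over. Pictures are saved under pics/ and viewed, at most 10 in all, crops included, and the job is handed in when it is done.

Besides the shell and the picture viewer there is one more tool, called after "Emit:" as name(argument=value, ...), one argument or row to a line, values as JSON. play_rows: Moves the arm, as the interface text tells. Its arguments: {"type":"object","properties":{"series":{"type":"array"},"squeeze":{"type":"number"}},"required":["series"]}

```bash
mkdir -p pics
python3 - <<'E'
from bench import *
import cv2,pickle
o=get_obs();print(o,grip_depth)
ims={n:get_image(n) for n in("scene","top")}
pickle.dump(ims,open('ims.pkl','wb'))
for n,i in ims.items():
    cv2.imwrite(f'pics/{n}.png',i['pixels'][:,:,::-1]);print(n,{k:v for k,v in i.items() if k!='pixels'})
E
```

```text
{'time': 0.0, 'joint_positions': array([-1.25722716e+00,  2.17749157e-01,  1.61493955e+00,  1.44099343e-05,
        1.31129731e+00, -1.12227678e-01]), 'joint_velocities': array([ 0.00070192, -0.00098897, -0.00140923, -0.00062295,  0.00131915,
       -0.00226249]), 'joint_efforts': array([ 1.20626282e-03, -3.96845376e+01, -3.03852832e+01, -9.29962675e-05,
        9.56055941e-03,  1.13907544e-05]), 'tool_pos': array([ 0.25790867, -0.56840726,  0.22996855]), 'tool_rot': array([-3.06833603e+00, -6.63289802e-01,  3.55801422e-04]), 'ft_force': array([ 0.27815139, -0.41192266,  0.1732958 ]), 'ft_torque': array([-0.00550113,  0.02423126,  0.00335409]), 'gripper_force': 0.0, 'grip_width': 0.08545251626964405} 0.0187
scene {'vfov': 46.705034397472986, 'cx': 319.51651505718405, 'cy': 203.5335721234174, 'rvec': array([ 0.90857001, -2.3030377 ,  1.2516527 ]), 'tvec': array([0.43571847, 0.2681205 , 1.53362411])}
top {'vfov': 54.80946684778014, 'cx': 320.1096112008809, 'cy': 200.3549491713021, 'rvec': array([ 2.13449305, -2.10367402,  0.21887634]), 'tvec': array([0.09347156, 0.51332203, 1.22456358])}
```

View pics/scene.png

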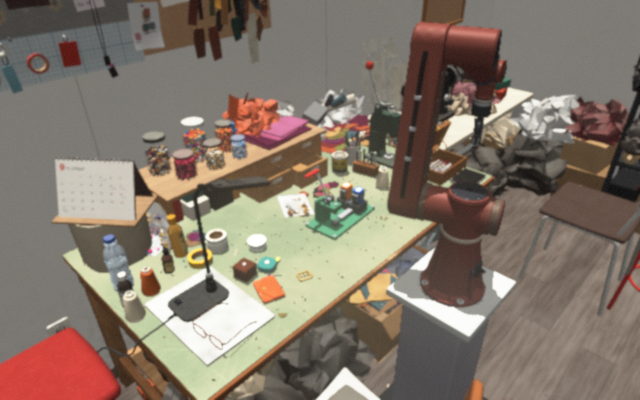

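View pics/top.png

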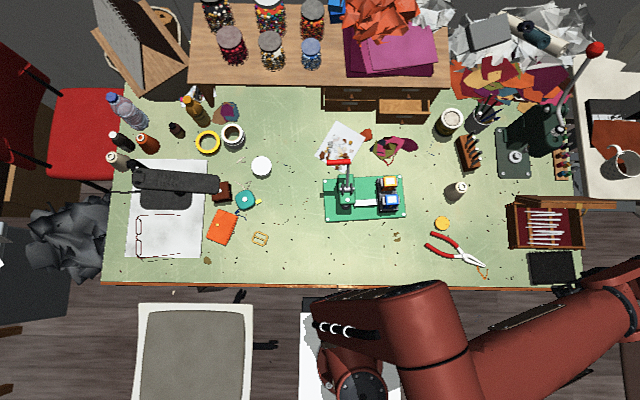

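The setter is at about (365,198) in the top view, with orange in the rear well (390,182), blue in front (390,200) and the red bar at (340,161). Next I measure it.

```bash
cat > h.py <<'E'
import numpy as np,cv2
def ray(i,u,v,z):
    """world points on plane z for pixels"""
    f=200/np.tan(np.radians(i['vfov'])/2);R=cv2.Rodrigues(i['rvec'])[0];c=-R.T@i['tvec']
    d=np.c_[(np.ravel(u)-i['cx'])/f,(np.ravel(v)-i['cy'])/f,np.ones(np.size(u))]@R
    return c+d*((z-c[2])/d[:,2])[:,None]
E
python3 - <<'E'
import pickle,cv2,numpy as np
from h import *
t=pickle.load(open('ims.pkl','rb'))['top'];p=t['pixels']
hsv=cv2.cvtColor(p,cv2.COLOR_RGB2HSV)
m=((hsv[...,0]>65)&(hsv[...,0]<90)&(hsv[...,1]>130)).astype(np.uint8);m[:, :310]=0;m[:,420:]=0;m[:165]=0;m[235:]=0
ys,xs=np.nonzero(m);print(len(xs),xs.min(),xs.max(),ys.min(),ys.max())
P=ray(t,xs,ys,.012)[:,:2]
r=cv2.minAreaRect((P*1000).astype(np.float32));print(r,cv2.boxPoints(r))
for n,lo,hi in(("red",(0,170,90),(5,255,255)),("red2",(174,170,90),(180,255,255)),("or",(8,120,120),(25,255,255)),("blue",(100,120,80),(125,255,255))):
    q=cv2.inRange(hsv,lo,hi);q[:,:310]=0;q[:,420:]=0;q[:150]=0;q[235:]=0
    k,l,s,c=cv2.connectedComponentsWithStats(q)
    print(n,[(s[j].tolist(),c[j].round(1)) for j in range(1,k) if s[j,4]>8])
c=cv2.resize(p[145:235,310:420],None,fx=6,fy=6,interpolation=cv2.INTER_CUBIC)
cv2.imwrite('pics/crop.png',c[:,:,::-1])
E
```

```text
302 323 404 174 221
((537.6337280273438, -45.34516906738281), (160.5460662841797, 269.79388427734375), 4.576168060302734) [[ 446.85394    82.717224]
 [ 468.3792   -186.21661 ]
 [ 628.4135   -173.40756 ]
 [ 606.88824    95.526276]]
red [([327, 159, 24, 6, 119], array([338.3, 161.5]))]
red2 []
or [([340, 154, 6, 3, 10], array([342.5, 155. ])), ([383, 176, 14, 11, 49], array([389.3, 180.6]))]
blue [([385, 194, 13, 11, 66], array([390.9, 199. ]))]
```

View pics/crop.png

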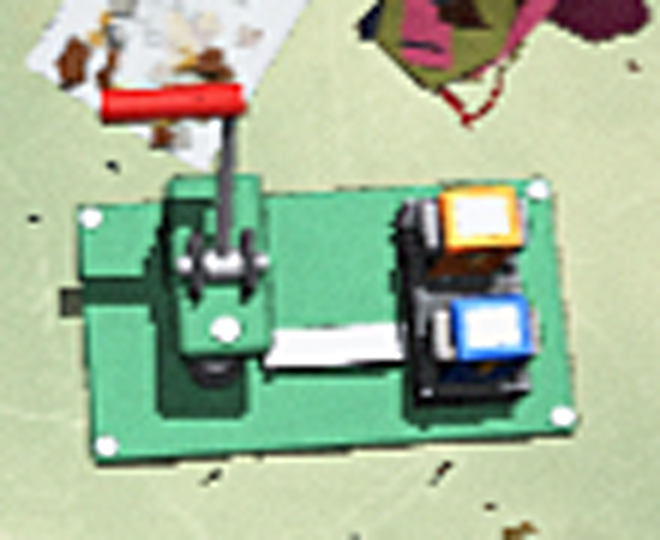

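Run:
```python
import pickle,cv2,numpy as np
from h import *
t=pickle.load(open('ims.pkl','rb'))['top']
f=lambda a,z:ray(t,a[:,0]/6+310-.42,a[:,1]/6+145-.42,z)[:,:2]*1000
for a,z in((np.array([[91,217],[537,189],[562,415],[105,446.]]),.014),(np.array([[79,207],[548,180],[577,432],[97,463.]]),.012)):
    P=f(a,z);c=P.mean(0);d=P[0]+P[3]-P[1]-P[2];e=P[0]+P[1]-P[2]-P[3]
    print(P.round(),c,np.linalg.norm(d)/2,np.linalg.norm(e)/2,np.degrees(np.arctan2(-d[0],d[1])),np.degrees(np.arctan2(e[1],e[0])))
# cap centers at z 0.012+.096, bar at hinge height+.12*cos.5
print(f(np.array([[483,217],[491,327.]]),.108), f(np.array([[103,105],[243,97.]]),.112+.12*np.cos(.5)))
yaw=np.radians(3.7);c=np.array([538,-46]);R=np.array([[np.cos(yaw),-np.sin(yaw)],[np.sin(yaw),np.cos(yaw)]])
for q in((30,-75),(-30,-75),(12+120*np.sin(.5),65),(12-120*np.sin(.5),65)):print(q,c+R@np.array(q))
```

```text
[[ 588.   86.]
 [ 609. -171.]
 [ 477. -181.]
 [ 456.   76.]] [532.74459455 -47.53433775] 258.04109595800105 132.4912006819808 4.689045795023815 4.3221918349055635
[[ 595.   93.]
 [ 615. -178.]
 [ 468. -190.]
 [ 447.   81.]] [531.16133478 -48.60858612] 271.4237691058803 148.12228339793504 4.4405949057473535 4.698249537330082
[[ 567.68466329 -121.34674027]
 [ 507.94900664 -124.24018451]] [[592.80764785  83.88210149]
 [597.97659684  15.56346574]]
(30, -75) [ 572.77739167 -118.90770212]
(-30, -75) [ 512.90245457 -122.77964062]
(np.float64(69.53106463250435), 65) [603.19153532  23.35151528]
(np.float64(-45.53106463250436), 65) [488.36923945  15.92629049]
```

Orange is in the rear well. The setter centre is at about (532,-48) mm with yaw 4.5°, and the grip is about (593,60,217) mm. I'll rise and turn first.

Emit:
play_rows(
  series=[
    [0,0,-0.4,-0.88,85],
    [0,0,-0.4,-0.88,85],
    [0,0,-0.4,-0.88,85],
    [0,0,-0.4,-0.88,85],
    [0,0,-0.4,-0.88,85],
  ],
  squeeze=40,
)

```text
time: 0.72
tool_pos: [0.2581, -0.5688, 0.2808]
tool_rot: [-2.722, -1.566, -0.0]
ft_force: [-0.8, 0.1, -0.1]
grip_width: 0.0848
gripper_force: 0.0
```

Emit:
play_rows(
  series=[
    [0,0,-0.4,-0.88,85],
    [0,0,-0.4,-0.88,85],
    [0,0,-0.4,-0.88,85],
    [0,0,-0.4,-0.88,85],
    [0,0,-0.4,-0.88,85],
  ],
)

```text
time: 1.35
tool_pos: [0.2581, -0.5688, 0.3308]
tool_rot: [-2.121, -2.316, -0.001]
ft_force: [0.5, -0.2, 0.0]
grip_width: 0.0851
gripper_force: 0.0
```

Emit:
play_rows(
  series=[
    [1,0.64,0,0,85],
    [1,0.64,0,0,85],
    [1,0.64,0,0,85],
    [1,0.64,0,0,85],
    [1,0.64,0,0,85],
  ],
)

```text
time: 1.98
tool_pos: [0.3276, -0.4367, 0.3306]
tool_rot: [-2.126, -2.311, -0.001]
ft_force: [-0.4, -0.7, 0.9]
grip_width: 0.085
gripper_force: 0.0
```

Emit:
play_rows(
  series=[
    [1,0.64,0,0,85],
    [1,0.64,0,0,85],
    [1,0.64,0,0,85],
    [1,0.64,0,0,85],
    [1,0.64,0,0,85],
  ],
)

```text
time: 2.6
tool_pos: [0.3968, -0.3055, 0.3307]
tool_rot: [-2.126, -2.312, -0.0]
ft_force: [1.5, -0.2, 0.5]
grip_width: 0.0849
gripper_force: 0.0
```

Emit:
play_rows(
  series=[
    [1,0.64,0,0,85],
    [1,0.64,0,0,85],
    [1,0.64,0,0,85],
    [1,0.64,0,0,85],
    [1,0.64,0,0,85],
  ],
)

```text
time: 3.22
tool_pos: [0.466, -0.1744, 0.3307]
tool_rot: [-2.126, -2.312, 0.0]
ft_force: [0.3, 0.2, -0.0]
grip_width: 0.0849
gripper_force: 0.0
```

Emit:
play_rows(
  series=[
    [1,0.64,0,0,85],
    [1,0.64,0,0,85],
    [1,0.64,0,0,85],
    [1,0.64,0,0,85],
    [0,0,0,0,85],
  ],
)

```text
time: 3.85
tool_pos: [0.5215, -0.0689, 0.3306]
tool_rot: [-2.122, -2.315, 0.001]
ft_force: [-0.0, -0.2, 0.3]
grip_width: 0.0855
gripper_force: 0.0
```

Emit:
play_rows(
  series=[
    [1,0.64,0,0,85],
    [1,0.64,0,0,85],
    [1,0.64,0,0,85],
    [1,0.64,0,0,85],
    [0.8,0.5,0,0,85],
  ],
)

```text
time: 4.47
tool_pos: [0.5877, 0.0556, 0.3309]
tool_rot: [-2.127, -2.312, 0.002]
ft_force: [0.1, -0.2, 0.3]
grip_width: 0.0851
gripper_force: 0.0
```

```bash
cat >> h.py <<'E'
def wray(i,o,u,v,z):
    """wrist camera rays onto world plane z"""
    f=200/np.tan(np.radians(i['vfov'])/2);M=i['mount'];R=cv2.Rodrigues(np.array(o['tool_rot']))[0]
    c=R@M[:3,3]+o['tool_pos']
    d=np.c_[(np.ravel(u)-i['cx'])/f,(np.ravel(v)-i['cy'])/f,np.ones(np.size(u))]@(R@M[:3,:3]).T
    return c+d*((z-c[2])/d[:,2])[:,None]
E
python3 - <<'E'
from bench import *
from h import *
o=get_obs();i=get_image('wrist');p=i['pixels'];cv2.imwrite('pics/w1.png',p[:,:,::-1])
print(o['tool_pos'],o['tool_rot'],o['joint_positions'])
hsv=cv2.cvtColor(p,cv2.COLOR_RGB2HSV)
m=cv2.inRange(hsv,(0,170,80),(6,255,255))|cv2.inRange(hsv,(174,170,80),(180,255,255))
k,l,s,c=cv2.connectedComponentsWithStats(m);j=1+s[1:,4].argmax();ys,xs=np.nonzero(l==j);print(s[j])
P=wray(i,o,xs,ys,.2173)[:,:2]*1000
r=cv2.minAreaRect(P.astype(np.float32));print(r,cv2.boxPoints(r))
E
```

```text
[0.58770986 0.05556056 0.33088384] [-2.12700688e+00 -2.31171004e+00  1.63743095e-03] [-2.42712451e-02  8.07908433e-02  1.58138237e+00 -6.35614502e-04
  1.48027890e+00 -1.07389203e-01]
[ 310  155   23   93 1868]
((594.41943359375, 46.36714553833008), (16.392059326171875, 71.60391998291016), 4.611208915710449) [[583.3717     81.39431  ]
 [589.1282     10.0221615]
 [605.46716    11.339981 ]
 [599.7107     82.71213  ]]
```

View pics/w1.png

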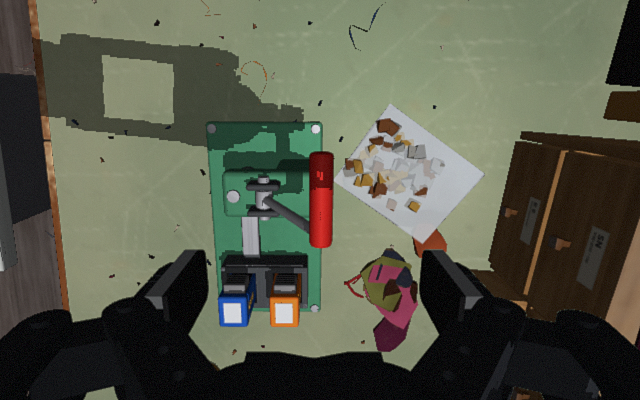

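The wrist view shows the bar upright in the picture at (320,200), yaw 4.6°, with the grip at about (594,57). Now I descend onto it and close.

Emit:
play_rows(
  series=[
    [0.08,0.25,-0.1,0,85],
    [0,0,1,0,85],
    [0,0,1,0,85],
    [0,0,1,0,60],
    [0,0,1,0,60],
  ],
)

```text
time: 5.15
tool_pos: [0.5937, 0.0568, 0.2333]
tool_rot: [2.127, 2.311, -0.001]
ft_force: [-0.6, 0.1, 0.1]
grip_width: 0.0599
gripper_force: 0.0
```

Emit:
play_rows(
  series=[
    [0,0,0.7,0,60],
    [0,0,0.7,0,60],
    [0,0,0,0,40],
    [0,0,0,0,30],
    [0,0,0,0,30],
  ],
)

```text
time: 5.78
tool_pos: [0.5946, 0.0581, 0.2002]
tool_rot: [2.125, 2.311, 0.003]
ft_force: [0.4, -1.2, 0.6]
grip_width: 0.0299
gripper_force: 0.0
```

Emit:
play_rows(
  series=[
    [0,0,0,0,10],
    [0,0,0,0,10],
    [0,0,0,0,10],
    [0,0,0,0,10],
    [0,0,0,0,10],
  ],
)

```text
time: 6.4
tool_pos: [0.5929, 0.058, 0.2001]
tool_rot: [-2.126, -2.312, 0.002]
ft_force: [-4.9, -0.1, 6.4]
grip_width: 0.0169
gripper_force: 39.4
```

Run:
```python
from bench import *
from h import *
o=get_obs();i=get_image('wrist');cv2.imwrite('pics/w2.png',i['pixels'][:,:,::-1]);print(o)
```

```text
{'time': 6.4, 'joint_positions': array([-2.00928821e-02,  1.84518015e-01,  1.71188277e+00, -4.01866376e-04,
        1.24683098e+00, -1.03770877e-01]), 'joint_velocities': array([ 0.00015523,  0.00171407,  0.00154629,  0.00087093, -0.00054477,
       -0.0015258 ]), 'joint_efforts': array([  0.06195739, -34.67751503, -29.37785625,   0.15454617,
        -1.47000041,  -0.04896716]), 'tool_pos': array([0.59293026, 0.05798283, 0.20011337]), 'tool_rot': array([-2.12577199e+00, -2.31183026e+00,  2.15215076e-03]), 'ft_force': array([-4.86463149, -0.1144741 ,  6.43127211]), 'ft_torque': array([-0.05435615,  0.82570435, -0.14472413]), 'gripper_force': 39.41092014312744, 'grip_width': 0.01694540374011395}
```

View pics/w2.png

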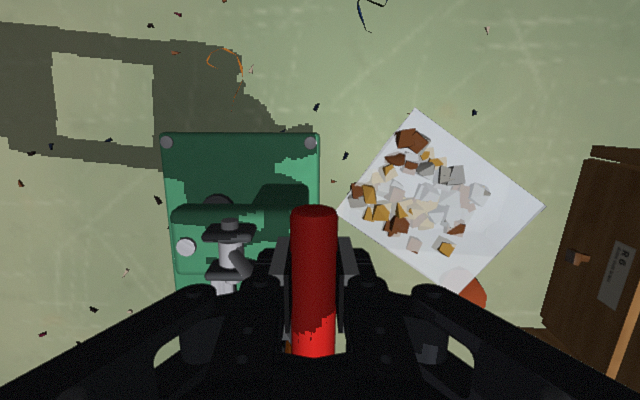

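Emit:
play_rows(
  series=[
    [0,-0.43,-0.21,0,10],
    [0,-0.45,-0.16,0,10],
    [0,-0.47,-0.12,0,10],
    [0,-0.47,-0.07,0,10],
    [0,-0.48,-0.02,0,10],
  ],
)

```text
time: 7.08
tool_pos: [0.5422, 0.0539, 0.2181]
tool_rot: [2.119, 2.303, 0.021]
ft_force: [6.9, 2.1, 8.1]
grip_width: 0.0169
gripper_force: 39.3
```

Emit:
play_rows(
  series=[
    [0,-0.48,0.02,0,10],
    [0,-0.47,0.07,0,10],
    [0,-0.47,0.12,0,10],
    [0,-0.45,0.16,0,10],
    [0,-0.43,0.21,0,10],
  ],
)

```text
time: 7.7
tool_pos: [0.4856, 0.0494, 0.2052]
tool_rot: [2.118, 2.303, 0.023]
ft_force: [5.7, 3.9, 10.6]
grip_width: 0.0163
gripper_force: 43.6
```

Emit:
play_rows(
  series=[
    [0,-0.07,0.04,0,10],
    [0,-0.07,0.04,0,10],
    [0,0,0,0,10],
    [0,0,0,0,10],
    [0,0,0,0,10],
  ],
)

```text
time: 8.32
tool_pos: [0.4812, 0.0491, 0.2027]
tool_rot: [2.12, 2.304, 0.019]
ft_force: [3.3, 3.0, 12.0]
grip_width: 0.0169
gripper_force: 43.9
```

Run:
```python
from bench import *
from h import *
i=get_image('scene');q=get_image('top')
a=cv2.resize(i['pixels'][165:245,290:390],None,fx=5,fy=5,interpolation=cv2.INTER_CUBIC)
cv2.imwrite('pics/s3.png',a[:,:,::-1])
```

```text
(no output)
```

View pics/s3.png

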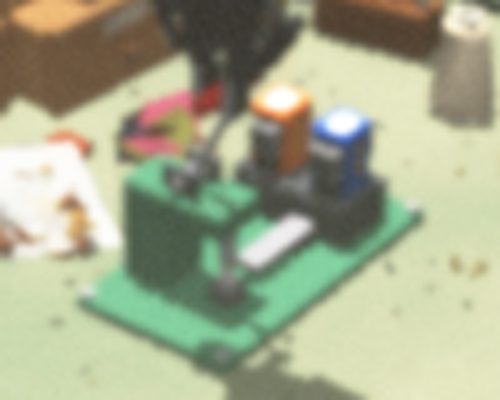

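Emit:
play_rows(
  series=[
    [0,-0.08,0.02,0,10],
    [0,-0.08,0.02,0,10],
    [0,-0.08,0.02,0,10],
    [0,0,0,0,10],
    [0,0,0,0,10],
  ],
)

```text
time: 9.05
tool_pos: [0.4784, 0.0488, 0.2015]
tool_rot: [2.116, 2.3, 0.029]
ft_force: [11.5, 4.3, 5.6]
grip_width: 0.0165
gripper_force: 43.1
```

Emit:
play_rows(
  series=[
    [0,-0.08,0.03,0,10],
    [0,-0.08,0.03,0,10],
    [0,0,0,0,10],
    [0,0,0,0,10],
    [0,0,0,0,10],
  ],
)

```text
time: 9.68
tool_pos: [0.4784, 0.0488, 0.2016]
tool_rot: [2.112, 2.294, 0.041]
ft_force: [20.7, 5.7, 3.6]
grip_width: 0.0167
gripper_force: 42.9
```

The stop is reached: no more movement, and the force rises. Easing back now.

Emit:
play_rows(
  series=[
    [0,0.11,-0.04,0,10],
    [0,0.11,-0.04,0,10],
    [0,0.11,-0.04,0,10],
    [0,0.11,-0.04,0,10],
    [0,0.1,-0.04,0,10],
  ],
)

```text
time: 10.3
tool_pos: [0.4822, 0.0492, 0.2035]
tool_rot: [2.123, 2.308, 0.011]
ft_force: [-1.5, 2.2, 11.4]
grip_width: 0.0166
gripper_force: 43.7
```

Emit:
play_rows(
  series=[
    [0,0.21,-0.11,0,10],
    [0,0.22,-0.1,0,10],
    [0,0.22,-0.08,0,10],
    [0,0.23,-0.08,0,10],
    [0,0.23,-0.06,0,10],
  ],
)

```text
time: 10.92
tool_pos: [0.507, 0.0511, 0.2112]
tool_rot: [2.126, 2.312, 0.002]
ft_force: [-1.4, 0.5, 5.8]
grip_width: 0.0167
gripper_force: 44.7
```

Emit:
play_rows(
  series=[
    [0,0.24,-0.06,0,10],
    [0,0.23,-0.04,0,10],
    [0,0.24,-0.03,0,10],
    [0,0.24,-0.01,0,10],
    [0,0.24,-0.01,0,10],
  ],
)

```text
time: 11.55
tool_pos: [0.536, 0.0534, 0.2125]
tool_rot: [-2.125, -2.311, 0.002]
ft_force: [-0.3, 3.0, -1.3]
grip_width: 0.0167
gripper_force: 46.9
```

Emit:
play_rows(
  series=[
    [0,0.24,0.01,0,10],
    [0,0.24,0.01,0,10],
    [0,0.24,0.03,0,10],
    [0,0.23,0.04,0,10],
    [0,0.24,0.06,0,10],
  ],
)

```text
time: 12.18
tool_pos: [0.5663, 0.0557, 0.2093]
tool_rot: [2.126, 2.312, -0.0]
ft_force: [-0.8, 1.6, 1.5]
grip_width: 0.0166
gripper_force: 45.8
```

Emit:
play_rows(
  series=[
    [0,0.23,0.06,0,10],
    [0,0.23,0.08,0,10],
    [0,0.22,0.08,0,10],
    [0,0.22,0.1,0,10],
    [0,0.21,0.11,0,10],
  ],
)

```text
time: 12.8
tool_pos: [0.5932, 0.0578, 0.1989]
tool_rot: [-2.126, -2.312, 0.003]
ft_force: [-16.3, -1.0, 20.0]
grip_width: 0.0163
gripper_force: 47.3
```

Emit:
play_rows(
  series=[
    [0,0.06,0.03,0,10],
    [0,0.06,0.03,0,10],
    [0,0,0,0,10],
    [0,0,0,0,10],
    [0,0,0,0,10],
  ],
)

```text
time: 13.42
tool_pos: [0.5931, 0.0577, 0.1989]
tool_rot: [-2.122, -2.309, 0.012]
ft_force: [-16.1, -1.1, 13.8]
grip_width: 0.0162
gripper_force: 46.6
```

The lever is back at rest. Release, rise, and head for orange with a quarter turn.

Emit:
play_rows(
  series=[
    [0,-0.1,-0.06,0,16],
    [0,0,0,0,50],
    [0,0,0,0,60],
    [0,0,-0.3,0,60],
    [0,0,-1,0,70],
  ],
)

```text
time: 14.05
tool_pos: [0.5933, 0.058, 0.23]
tool_rot: [-2.125, -2.311, 0.004]
ft_force: [0.4, -0.4, 0.3]
grip_width: 0.07
gripper_force: 0.0
```

Emit:
play_rows(
  series=[
    [0,0,-1,0,85],
    [-0.5,0,-1,0,85],
    [-1,-0.2,0,0,85],
    [-1,-0.2,0,0,85],
    [-1,-0.2,0,0,85],
  ],
)

```text
time: 14.68
tool_pos: [0.5871, -0.0312, 0.2822]
tool_rot: [2.125, 2.312, 0.001]
ft_force: [-0.7, -0.9, -0.3]
grip_width: 0.0852
gripper_force: 0.0
```

Emit:
play_rows(
  series=[
    [-1,-0.3,0,0,85],
    [-1,-0.3,0,0,85],
    [-1,-0.3,0,0,85],
    [-0.56,-0.08,0,0.25,85],
    [0,0,0,1,85],
  ],
)

```text
time: 15.3
tool_pos: [0.5699, -0.1222, 0.2817]
tool_rot: [2.326, 2.11, 0.001]
ft_force: [-0.6, 0.3, -1.0]
grip_width: 0.0849
gripper_force: 0.0
```

Emit:
play_rows(
  series=[
    [0,0,0,1,85],
    [0,0,0,1,85],
    [0,0,0,1,85],
    [0,0,0,1,85],
    [0,0,0,1,85],
  ],
)

```text
time: 15.92
tool_pos: [0.5701, -0.1208, 0.2816]
tool_rot: [2.908, 1.189, 0.001]
ft_force: [-0.4, -0.2, 0.2]
grip_width: 0.0848
gripper_force: 0.0
```

Emit:
play_rows(
  series=[
    [0,0,0,1,85],
    [0,0,0,1,85],
    [0,0,0,1,85],
    [0,0,0,1,85],
    [0,0,0,1,85],
  ],
)

```text
time: 16.55
tool_pos: [0.5701, -0.1208, 0.2816]
tool_rot: [-3.139, -0.123, -0.001]
ft_force: [-0.3, -0.6, -1.5]
grip_width: 0.0851
gripper_force: 0.0
```

Run:
```python
from bench import *
from h import *
o=get_obs();i=get_image('wrist');p=i['pixels'];cv2.imwrite('pics/w4.png',p[:,:,::-1])
R=cv2.Rodrigues(o['tool_rot'])[0];print(o['tool_pos'],R.round(3).tolist(),i['mount'].round(3).tolist())
hsv=cv2.cvtColor(p,cv2.COLOR_RGB2HSV)
m=cv2.inRange(hsv,(8,150,120),(25,255,255))
k,l,s,c=cv2.connectedComponentsWithStats(m)
print([(s[j].tolist(),c[j].round(0).tolist()) for j in range(1,k) if s[j,4]>100])
```

```text
[ 0.57010965 -0.1208222   0.28162967] [[0.997, 0.078, 0.001], [0.078, -0.997, 0.0], [0.001, -0.0, -1.0]] [[-0.0, -0.965, -0.262, 0.067], [1.0, -0.0, -0.0, 0.001], [0.0, -0.262, 0.965, -0.143], [0.0, 0.0, 0.0, 1.0]]
[([174, 60, 17, 14, 158], [182.0, 67.0]), ([157, 73, 15, 10, 110], [165.0, 77.0]), ([292, 159, 44, 36, 848], [314.0, 175.0]), ([447, 249, 30, 24, 405], [464.0, 258.0])]
```

View pics/w4.png

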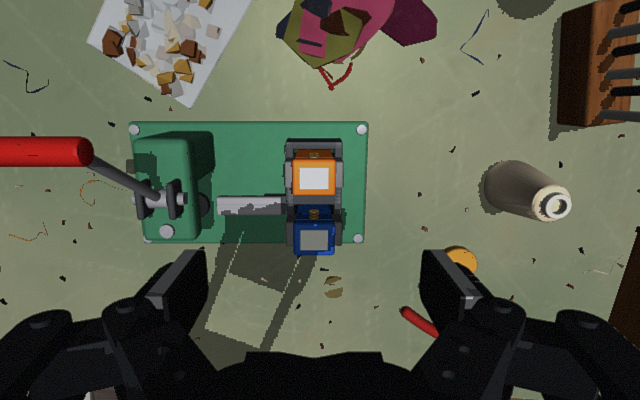

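Orange's label spans about (299–329, 166–192) in the picture, with the base square to it.

Run:
```python
from bench import *
from h import *
o=get_obs();i=get_image('wrist');p=i['pixels']
g=cv2.inRange(cv2.cvtColor(p,cv2.COLOR_RGB2HSV),(0,0,170),(180,60,255))
k,l,s,c=cv2.connectedComponentsWithStats(g);R=cv2.Rodrigues(o['tool_rot'])[0]
for j in range(1,k):
    if s[j,4]>150 and 280<c[j,0]<345:
        P=wray(i,o,[c[j,0]],[c[j,1]],.108)[0]; print(s[j],c[j],P,R.T@(P-o['tool_pos'])/.025)
# four base bolts
B=wray(i,o,[134.5,362,361,147],[128,129,239,239],.014)[:,:2];print(B.round(4).tolist(),B.mean(0))
```

```text
[300 167  28  22 612] [313.57843137 177.56862745] [ 0.5680292  -0.12208005  0.108     ] [-0.0925136   0.04302469  6.94518683]
[[0.5896, 0.083], [0.6079, -0.1742], [0.475, -0.1877], [0.4551, 0.0751]] [ 0.53191398 -0.05093328]
```

Emit:
play_rows(
  series=[
    [-0.09,0.04,1,0,85],
    [0,0,1,0,85],
    [0,0,1,0,85],
    [0,0,1,0,85],
    [0,0,1,0,85],
  ],
)

```text
time: 17.27
tool_pos: [0.5678, -0.1222, 0.1558]
tool_rot: [3.139, 0.135, 0.001]
ft_force: [0.2, -0.5, 0.4]
grip_width: 0.085
gripper_force: 0.0
```

Emit:
play_rows(
  series=[
    [0,0,1,0,85],
    [0,0,1,0,85],
    [0,0,1,0,85],
    [0,0,0.5,0,75],
    [0,0,0.36,0,65],
  ],
)

```text
time: 17.9
tool_pos: [0.5677, -0.1222, 0.0595]
tool_rot: [-3.139, -0.133, -0.0]
ft_force: [-0.8, 0.2, -0.1]
grip_width: 0.0651
gripper_force: 0.0
```

Run:
```python
from bench import *
from h import *
o=get_obs();i=get_image('wrist');cv2.imwrite('pics/w5.png',i['pixels'][:,:,::-1]);print(o['tool_pos'],o['grip_width'],o['ft_force'])
```

```text
[ 0.5676886  -0.12223957  0.05950001] 0.06511871643364242 [-0.79180441  0.18238808 -0.06869738]
```

View pics/w5.png

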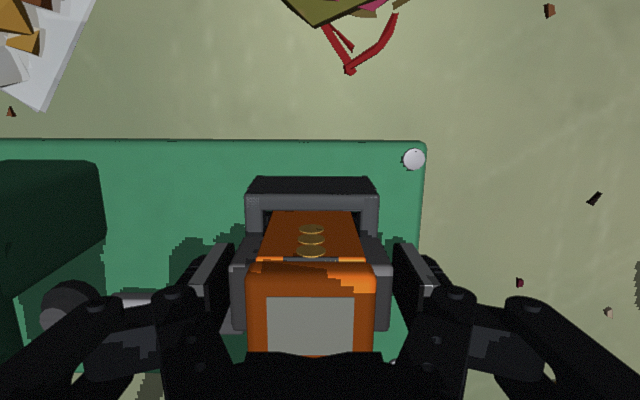

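The pads straddle the grey buttons at (237,290) and (383,290) evenly. Now I close.

Emit:
play_rows(
  series=[
    [0,0,0,0,56],
    [0,0,0,0,50],
    [0,0,0,0,40],
    [0,0,0,0,40],
    [0,0,0,0,40],
  ],
  squeeze=50,
)

```text
time: 18.58
tool_pos: [0.5692, -0.1228, 0.0627]
tool_rot: [3.138, 0.132, 0.006]
ft_force: [-2.7, 1.1, 7.7]
grip_width: 0.0413
gripper_force: 51.9
```

Emit:
play_rows(
  series=[
    [0,0,0,0,40],
    [0,0,0,0,40],
    [0,0,0,0,40],
    [0,0,0,0,40],
    [0,0,0,0,40],
  ],
)

```text
time: 19.2
tool_pos: [0.5692, -0.1228, 0.0627]
tool_rot: [3.138, 0.131, 0.006]
ft_force: [-2.5, -0.0, 7.9]
grip_width: 0.0412
gripper_force: 51.9
```

Run:
```python
from bench import *
from h import *
o=get_obs();i=get_image('wrist');p=cv2.resize(i['pixels'][160:360,160:460],None,fx=2.6,fy=2.6,interpolation=cv2.INTER_CUBIC)
cv2.imwrite('pics/w6.png',p[:,:,::-1])
```

```text
(no output)
```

View pics/w6.png

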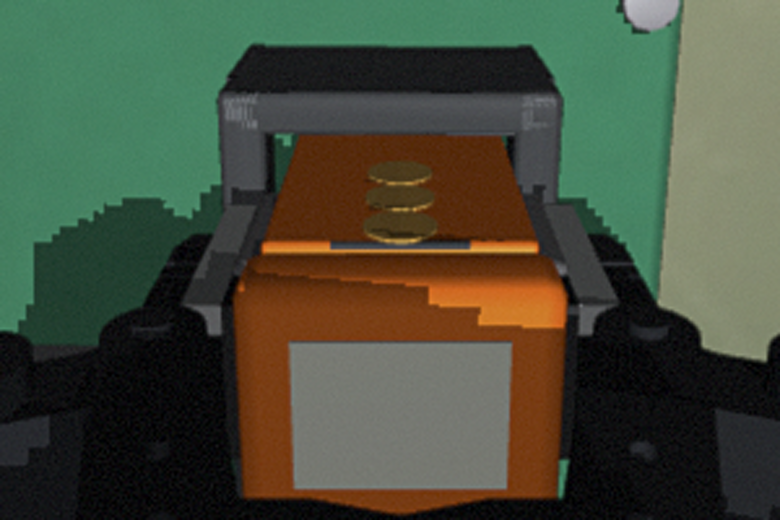

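Emit:
play_rows(
  series=[
    [0,0,0,0,40],
    [0,0,0,0,40],
    [0,0,-0.1,0,40],
    [0,0,-0.1,0,40],
    [0,0,-0.1,0,40],
  ],
  squeeze=35,
)

```text
time: 19.88
tool_pos: [0.567, -0.1222, 0.067]
tool_rot: [-3.139, -0.132, 0.001]
ft_force: [-0.5, 0.5, -1.4]
grip_width: 0.0412
gripper_force: 50.4
```

Emit:
play_rows(
  series=[
    [0,0,-0.1,0,40],
    [0,0,-0.1,0,40],
    [0,0,-0.1,0,40],
    [0,0,-0.1,0,40],
    [0,0,-0.1,0,40],
  ],
)

```text
time: 20.5
tool_pos: [0.5674, -0.1223, 0.08]
tool_rot: [-3.139, -0.131, 0.0]
ft_force: [-0.2, 0.1, -1.2]
grip_width: 0.0416
gripper_force: 50.4
```

No jam, and the weight is about that of the cassette. Lifting on.

Emit:
play_rows(
  series=[
    [0,0,-0.3,0,40],
    [0,0,-0.3,0,40],
    [0,0,-0.4,0,40],
    [0,0,-0.4,0,40],
    [0,0,-0.4,0,40],
  ],
)

```text
time: 21.12
tool_pos: [0.5676, -0.1223, 0.1258]
tool_rot: [3.139, 0.131, 0.001]
ft_force: [-0.9, -0.6, -1.0]
grip_width: 0.041
gripper_force: 50.4
```

Emit:
play_rows(
  series=[
    [0,0,-0.4,0,40],
    [0,0,-0.5,0,40],
    [0,0,-0.5,0,40],
    [0,0,-0.5,0,40],
    [0,0,-0.4,0,40],
  ],
)

```text
time: 21.75
tool_pos: [0.5677, -0.1223, 0.1834]
tool_rot: [3.139, 0.131, 0.001]
ft_force: [-0.1, 0.8, -1.1]
grip_width: 0.0409
gripper_force: 50.4
```

Emit:
play_rows(
  series=[
    [0,0,-0.3,0,40],
    [0,0,-0.2,0,40],
    [0,0,-0.1,0,40],
    [0,0,0,0,40],
    [0,0,0,0,40],
  ],
)

```text
time: 22.38
tool_pos: [0.5671, -0.1222, 0.1968]
tool_rot: [-3.139, -0.131, 0.001]
ft_force: [-0.5, -0.8, -1.6]
grip_width: 0.041
gripper_force: 50.4
```

Run:
```python
from bench import *
from h import *
print(get_obs()['tool_pos'])
i=get_image('scene');t=get_image('top');w=get_image('wrist')
a=cv2.resize(i['pixels'][150:250,290:390],(400,400),interpolation=cv2.INTER_CUBIC)
b=cv2.resize(w['pixels'][100:400,120:520],(400,300))
c=np.zeros((400,800,3),np.uint8);c[:,:400]=a;c[:300,400:]=b
cv2.imwrite('pics/f.png',c[:,:,::-1])
```

```text
[ 0.56710765 -0.12219997  0.19682954]
```

View pics/f.png

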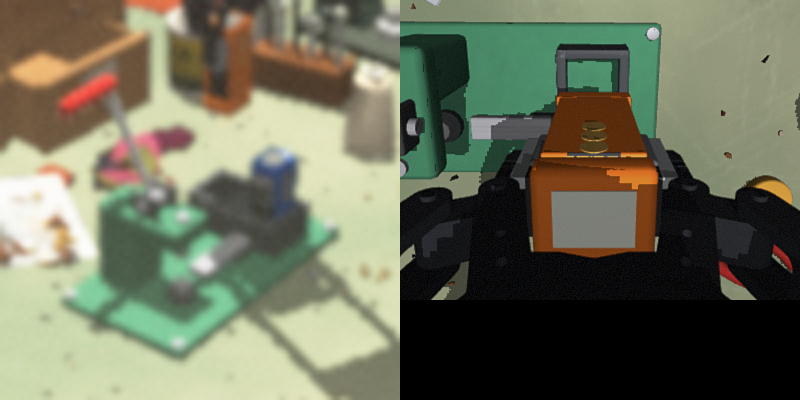

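The cassette is held upright and clear, blue is seated, and the lever is at rest at (90,95). Handing in.

```bash
python3 -c "
from bench import *
print(job_done())"
```

```text
the job is handed in; nothing more can be done
None
```

I handed the job in at about 22 s of the 56 s limit: the lever was pulled to its stop and eased back by hand, and the orange cassette was pinched and drawn out. It is held still and upright about 13 cm up, with the blue one still seated. The hand-in gave no verdict, and the catches' travel was judged only from the 41 mm grip width.

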